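# Feel for the catch of the slide case

## Task

The blue lid of the slide-filing case is shut, and its catch is hidden in a notch somewhere along the black rail on the front ledge. Working gently throughout, rest a fingertip on the rail's red left end, run it along the top of the rail to the right until it finds the notch, press the tongue inside fully down so that the lid comes ajar, and take the hand away. Do not touch the lid itself, pick nothing up, and leave the jars and other things around the case where they are.

Things in the scene. Friction and masses are not known exactly. Their poses are not given: they have to be found in the camera images.
- case: grey slide-filing case, screwed down, 200 mm deep (its x) by 400 wide (its y) by 64 tall with lid; origin: centre of its underside; x points to its back (away from the robot at yaw 0), y to its left seen from the robot, z up. Front ledge (x -100 to -50 mm) flat at height 58. On it an upright rail, 12 mm thick, centre line x = -88, y = +190 to -190, top at height 82; black with a red left end
- cap: the red left end of the rail, 40 mm long: case y = +150 to +190 mm, rigid; its origin and axes are those of case
- rail_left: the black stretch of rail that follows the red end, 70 mm long: case y = +80 to +150 mm, rigid and without a notch; its origin and axes are those of case
- cap_top (a point): point on the top of the rail at the middle of the red end (case x = -88, y = +170, height 82 mm; axes as case). From here the rail's top runs level and rigid along the case's -y (joints in it under 0.5 mm), but for one notch
- rail_end (a point): point on the top of the rail at its right end, 360 mm from cap_top (axes as case). The one notch in the rail's top is 50 mm long along the rail, as wide as the rail, open to front and back; its place differs each time: its centre lies somewhere from case y = +55 to -55 mm
- tongue (a joint): how far the catch tongue is pressed down, m: 0 up, 0.007 fully down (end stop). Black, 12 mm thick, it runs inside the rail and is bared only in the notch, whose whole bottom it forms; its top starts 10 mm below the top of the rail. It takes 3 to 5 N, and stays where it is left (stiff, no spring back)
- lid (a joint): opening of the blue lid, rad: 0 shut. 154 mm deep, 400 wide, 6 thick, hinged along the case's back edge (case x = +100 mm, height 58), front edge at case x = -54. The tongue lifts it by a linkage, 0.02 rad per mm, to 0.14 rad when fully down (front edge then 21 mm higher)
- jar: amber glass jar, 48 mm across, 65 mm tall, standing in front of the case; loose, origin at the centre of its underside; leave alone
- mailer: flat green slide mailer box, 30 x 80 x 22 mm, lying in front of the case; loose, origin at the centre of its underside; leave alone
- beaker: clear plastic cup, 60 mm across, 70 mm tall, standing in front of the case; loose, origin at the centre of its underside; leave alone
- dropper: amber dropper bottle with black cap, 36 mm across, 90 mm tall, beside the case's left (+y) end; loose, origin at the centre of its underside; leave alone
- dish: lidded glass dish, 90 mm across, 18 mm tall, beside the case's right (-y) end; loose, origin at the centre of its underside; leave alone
- wash: white bottle with blue cap, 60 mm across, 150 mm tall, behind the case; loose, origin at the centre of its underside; leave alone
- counter: small black box-shaped counter, 50 x 60 x 40 mm, behind the case; loose, origin at the centre of its underside; leave alone

How it is judged (in metres and radians):
On the way, in this order (a step that is already met when the one before it is completed fails the run):
1. a fingertip rests on the red end of the rail, the catch not yet pressed (contact force between the fingers and cap above 0.3 N and value of joint tongue below 0.002 m), for 0.1 s.
2. the fingertip has come along the rail: it touches the black stretch after the red end, clear of the red (contact force between the fingers and rail_left above 0.3 N and contact force between the fingers and cap below 0.05 N and value of joint tongue below 0.002 m), for 0.05 s.
3. the tongue in the notch is pressed down and the lid comes ajar (value of joint tongue above 0.0055 m and value of joint lid above 0.1 rad), for 0.1 s.
At the end, for the whole second after the job is handed in: the tongue is down by more than 5.5 of its 7 mm, the lid stands ajar by more than 0.1 rad and at rest, and every loose thing is within 20 mm of where it stood (all of step 3 and velocity of joint lid between -0.05 and 0.05 rad/s and distance of each of jar, mailer, beaker, dropper, dish, wash, counter from where it was at the start of the episode below 0.02 m); the robot touches nothing.
It fails at once if the robot touches the lid (more than 1.5 N): it is to be opened by its catch, not pried (contact force between any of the fingers, the arm and lid above 1.5 N).
It fails at once if the case or its rail is pressed hard (over 40 N) (contact force between the fingers and case above 40 N).
It fails at once if a bystander is moved, lifted or knocked over (20 mm or 0.5 rad) (distance of any of jar, mailer, beaker, dropper, dish, wash, counter from where it was at the start of the episode above 0.02 m or angle between any of jar, mailer, beaker, dropper, dish, wash, counter's own z axis and vertical above 0.5 rad).
It also fails if it takes over 72 s, if anything falls off the work surface, if the arm or the gripper's body presses on something with over 40 N, if the wrist force passes 120 N, or if a joint passes its speed limit or range.

## Robot

A 6-joint arm with a two-finger parallel gripper is mounted at the origin on the work surface. World frame = base frame: x ahead of the robot, y to its left, z up, the work surface at z = 0. Lengths are in mm, angles in degrees, forces in N, time in s.
With the tool pointing down it reaches from about 300 to 850 mm from the base axis. Payload 4.2 kg.
Tool frame: the origin (TCP) lies midway between the tips of the shut fingers; the grasp point (between the pads) lies 19 mm behind it (env.grip_depth is the distance from the TCP to the grasp point, in mm); z points along the fingers, y is the line along which they close (so a half turn about z gives the same grasp; the last joint's range is limited). The gripper opens to 91 mm and grips with 3 to 60 N. Pads are 32 mm wide; open, the fingers measure 118 mm over their backs; the gripper's body (76 mm by 178 mm) begins 60 mm behind the grasp point.
Start: joints at [66.406, 18.312, 89.639, -0, 72.044, -1.146], TCP at [219.57, 531.447, 176.276] pointing down, gripper open.
Joint ranges: [-177.97, 177.97], [-48.28, 115.42], [12.27, 149.76], [-77.06, 257.06], [2.81, 150.46], [-146.56, 146.56]. Speed limits (degrees/s): [147.25, 147.25, 180, 180, 180, 180].

## Interface

Orientations are given as [roll, pitch, yaw] about the fixed x, y, z axes, in that order (R = Rz(yaw) Ry(pitch) Rx(roll)).
In Python, from workcell import env, eyes gives the robot as it stands.
- The arm moves only by the tool send_rows, never from a script. Its argument "motion" is a list of rows, each a list of 7 numbers: the shift along the world's x, y, z normalised to -1 to 1, where 1 is 0.5 m, then the turn, a rotation vector about the world's x, y, z normalised to -1 to 1, where 1 is 60 degrees, then the opening, from -1 (shut) to 1 (fully open). A call has 1 to 20 rows; each row is the pose to reach, as a shift and turn from the pose commanded when the call began; what a row does not reach only later rows make up. A row lasts 1/8 s, in which the tool goes at most 62.5 mm and 10.7 degrees, less where a joint would pass 70% of its speed; a pose out of reach is approached as far as the arm can. A call with a number of a shift or a turn outside -1 to 1 is refused whole. A call with a gripper value outside its range is refused whole. The fingers move at their own pace and stop on an object; "squeeze" is the grip in N (left out, the last holds). Time passes only in rows, so rows that repeat a pose let the fingers close. It gives the time, the measured TCP pose, the force, the opening and the grip force at its end, in the units of the state.
- env.state(): the state, without advancing time (a new reading comes with each control period).
- eyes.grab_frame(name): name is "scene" or "top" or "wrist"; returns a dict with "pixels" (480x640x3 uint8, red, green, blue), "depth" (480x640 float32, mm along the optical axis (not along the pixel's ray), 0 where there is no reading), "fx", "fy", "cx", "cy" (pixels), "R" (3x3) and "t" (3): a world point X has camera coordinates R X + t; the wrist camera has in their place "T_tool_cam" (4x4, takes a point from camera to tool coordinates, whose origin is the TCP and whose axes are the flange's). Camera axes: x right, y down, z forward; pixel columns grow to the right and rows downward; lengths in mm; the calibration is good to about 2 mm. A picture is of the moment at which its call begins: read the wrist's pose just before it.
- env.job_done(): hands the job in; it is judged then, once.
The state is a dict: "time_s": time; "qpos": joint angles; "qvel": joint speeds; "effort": joint torques, N m; "ee_pos": TCP position; "ee_rot": TCP orientation; "force": force on the tool from outside, world axes, zero at the start; "torque": the same for the moment, N m; "gripper_width": finger opening in mm; "gripper_force": force on a finger pad.
Only numpy, scipy, OpenCV 4.12 (cv2) and the standard library are available. Lean on these libraries where they do the work, as an engineer would, in place of code of your own. Each camera call takes 0.05 s, during which the arm holds its last target. There are 200 camera calls.

## Working session

There is one attempt and no reset: what is moved stays moved. The work goes in short steps, Python scripts to look and compute and a tool call to move; the robot and the scene stay as the last step left them, time stands still between calls to the robot, and variables do not carry over. Pictures are saved under pics/ and viewed, at most 10 in all, crops included, and the job is handed in when it is done.

Besides the shell and the picture viewer there is one more tool, called after "Call:" as name([rows], argument=value, ...), one row to a line, values as JSON. send_rows: Moves the arm, as the interface text tells. Its arguments: {"type":"object","properties":{"motion":{"type":"array"},"squeeze":{"type":"number"}},"required":["motion"]}

```bash
mkdir -p pics; cat > h.py <<'E'
import numpy as np,cv2
from workcell import env,eyes
def grab(n):
    f=eyes.grab_frame(n); return f
def save(f,name,c=None):
    p=f["pixels"][:,:,::-1]
    if c: p=p[c[0]:c[1],c[2]:c[3]]
    cv2.imwrite("pics/"+name,p)
def world(f):
    v,u=np.mgrid[0:480,0:640]; d=f["depth"]
    P=np.stack([(u-f["cx"])/f["fx"]*d,(v-f["cy"])/f["fy"]*d,d],-1)
    return (P-np.array(f["t"]))@np.array(f["R"])
def red(f):
    h=cv2.cvtColor(f["pixels"],cv2.COLOR_RGB2HSV)
    return ((h[...,0]<8)|(h[...,0]>172))&(h[...,1]>130)&(h[...,2]>60)
E
python3 - <<'E'
from h import *
s=env.state();print(s)
for n in("top","scene"):
    f=grab(n);save(f,n+".png");W=world(f);m=red(f)&(f["depth"]>0)
    c,l,st,ce=cv2.connectedComponentsWithStats(m.astype(np.uint8))
    for i in range(1,c):
        if st[i,4]>30:
            P=W[l==i];print(n,st[i],ce[i].round(),np.median(P,0).round(1),np.percentile(P[:,2],[5,95]).round(1))
    h=cv2.cvtColor(f["pixels"],cv2.COLOR_RGB2HSV)
    b=(h[...,0]>95)&(h[...,0]<130)&(h[...,1]>100)&(h[...,2]>50)
    c,l,st,ce=cv2.connectedComponentsWithStats(b.astype(np.uint8));i=1+np.argmax(st[1:,4])
    r=cv2.minAreaRect(np.argwhere(l==i)[:,::-1].astype(np.float32));B=cv2.boxPoints(r)
    print(n,"lid px",B.round(), "z",np.median(W[l==i][:,2]))
    R=np.array(f["R"]);t=np.array(f["t"]);C=-R.T@t
    for u,v in B:
        d=R.T@np.array([(u-f["cx"])/f["fx"],(v-f["cy"])/f["fy"],1]);print((C+d*(64-C[2])/d[2]).round(1))
E
```

```text
{'time_s': 0.0, 'qpos': array([ 6.64038262e+01,  1.83543533e+01,  8.97076246e+01, -1.65555524e-03,
        7.20442264e+01, -1.14581399e+00]), 'qvel': array([-0.12784122, -0.01375755, -0.05654708, -0.05711748,  0.0754241 ,
        0.0393373 ]), 'effort': array([ 1.28860782e-03, -4.12467957e+01, -2.31975907e+01,  7.28410366e-02,
        4.57957084e-02, -1.47768669e-04]), 'ee_pos': array([219.35598842, 530.88111442, 175.38491107]), 'ee_rot': array([-1.79893785e+02, -5.50098539e-04,  1.57550151e+02]), 'force': array([ 0.61918151, -0.33754755,  0.34415311]), 'torque': array([ 0.02601472, -0.0081538 ,  0.02207038]), 'gripper_force': 0.0, 'gripper_width': 91.3283568079094}
top [   0   36   79   91 3421] [38. 80.] [830.  514.2 215.7] [213.  218.2]
top [195 283  21   7 140] [205. 286.] [463.7 233.3  82.8] [58.7 85.2]
top [  0 373  11  10  82] [  5. 378.] [291.5 596.7 108.9] [106.3 111.7]
top lid px [[194. 269.]
 [195. 195.]
 [392. 199.]
 [391. 273.]] z 64.86728645473777
[497.7 261.6  64. ]
[650.8 264.6  64. ]
[ 641.1 -141.    64. ]
[ 489.5 -134.7   64. ]
scene [438 251  24  21 305] [449. 261.] [468.5 233.7  73.8] [58.8 83. ]
scene [ 516  437  124   43 3577] [568. 464.] [804.4 490.7 214.3] [212.6 215.7]
scene lid px [[219. 256.]
 [257. 182.]
 [454. 282.]
 [416. 357.]] z 63.91576004478643
[ 706.6 -106.8   64. ]
[ 491.7 -205.6   64. ]
[501.4 261.4  64. ]
[679.1 282.7  64. ]
```

View pics/top.png

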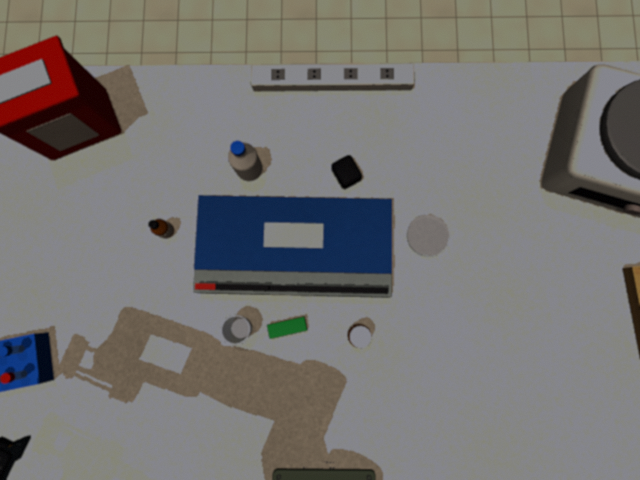

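View pics/scene.png

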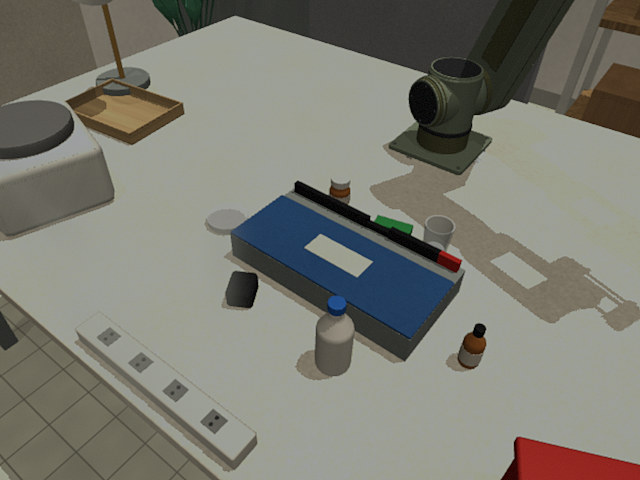

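```bash
python3 - <<'E'
from h import *
f=grab("top");W=world(f);h=cv2.cvtColor(f["pixels"],cv2.COLOR_RGB2HSV)
# rail top: depth-based points
m=(W[...,2]>76)&(W[...,2]<90)&(W[...,0]>430)&(W[...,0]<490)&(W[...,1]>-180)&(W[...,1]<270)&(f["depth"]>0)
P=W[m];print(len(P))
for y in range(-180,270,20):
    q=P[(P[:,1]>=y)&(P[:,1]<y+20)]
    if len(q):print(y,len(q),q.mean(0).round(1))
x,y=P[:,0],P[:,1];print(np.polyfit(y,x,1),y.min(),y.max())
E
```

```text
1041
-140 15 [ 454.4 -122.4   82.8]
-120 68 [ 455.2 -109.5   82.7]
-100 66 [456.  -90.2  82.7]
-80 60 [456.6 -70.4  83. ]
-60 66 [456.6 -49.9  82.8]
-40 61 [456.8 -29.2  82.6]
-20 68 [457.8  -9.8  82.6]
0 60 [458.6   9.8  82.3]
20 60 [458.6  29.4  82.4]
40 61 [458.6  49.2  82.6]
100 33 [460.7 114.1  82.1]
120 60 [460.7 129.6  82.7]
140 66 [460.9 150.1  82.7]
160 67 [462.1 169.7  82.6]
180 63 [462.6 190.3  82.8]
200 60 [462.7 210.5  82.7]
220 60 [462.7 230.3  82.9]
240 47 [463.6 247.3  82.7]
[2.27398656e-02 4.57868558e+02] -124.09777192801954 253.684343501206
```

The top view shows the case, with the red cap at px (205,286) and the black rail running right. The depth gap in the rail puts the notch at about world y 60–108. The scene view agrees, showing a dip near px (376,226). The case yaw is about -1.3° and cap_top is about (463, 234, 82). Next I go above the cap.

Call:
send_rows([
  [0.487,-0.595,-0.07,0,0,0.352,-1],
  [0.487,-0.595,-0.07,0,0,0.352,-1],
  [0.487,-0.595,-0.07,0,0,0.352,-1],
  [0.487,-0.595,-0.07,0,0,0.352,-1],
  [0.487,-0.595,-0.07,0,0,0.352,-1],
  [0.487,-0.595,-0.07,0,0,0.352,-1],
  [0.487,-0.595,-0.07,0,0,0.352,-1],
  [0.487,-0.595,-0.07,0,0,0.352,-1],
  [0.487,-0.595,-0.07,0,0,0.352,-1],
  [0.487,-0.595,-0.07,0,0,0.352,-1],
  [0.487,-0.595,-0.07,0,0,0.352,-1],
  [0.487,-0.595,-0.07,0,0,0.352,-1],
  [0.487,-0.595,-0.07,0,0,0.352,-1],
  [0.487,-0.595,-0.07,0,0,0.352,-1],
], squeeze=5)

```text
time_s: 1.9
ee_pos: [463.1, 233.9, 141.3]
ee_rot: [180.0, 0.0, 178.7]
force: [-0.4, 0.7, 1.2]
gripper_width: 0.1
gripper_force: 0.0
```

```bash
python3 - <<'E'
from h import *
from scipy.spatial.transform import Rotation as Ro
s=env.state();print(s["ee_pos"],s["ee_rot"],s["force"],s["gripper_width"])
f=grab("wrist");save(f,"w1.png");m=red(f)&(f["depth"]>0)
T=np.array(f["T_tool_cam"]);print(T.round(2))
v,u=np.nonzero(m);d=f["depth"][m]
P=np.stack([(u-f["cx"])/f["fx"]*d,(v-f["cy"])/f["fy"]*d,d],1)@T[:3,:3].T+T[:3,3]
W=P@Ro.from_euler("xyz",s["ee_rot"],degrees=True).as_matrix().T+s["ee_pos"]
W=W[(W[:,2]>77)&(W[:,2]<88)]
if len(W):print(len(W),np.percentile(W,[2,50,98],0).round(1))
E
```

```text
[463.06780856 233.944358   141.2830509 ] [1.79994878e+02 8.64416242e-04 1.78670340e+02] [-0.43841613  0.69248941  1.19575862] 0.13044995107063836
[[ 0.0000e+00 -9.6000e-01 -2.7000e-01  7.7180e+01]
 [ 1.0000e+00  0.0000e+00 -0.0000e+00 -8.0000e-02]
 [ 0.0000e+00 -2.7000e-01  9.6000e-01 -2.0875e+02]
 [ 0.0000e+00  0.0000e+00  0.0000e+00  1.0000e+00]]
925 [[457.1 213.2  78.8]
 [462.6 232.1  82.3]
 [468.9 251.2  83.8]]
```

View pics/w1.png

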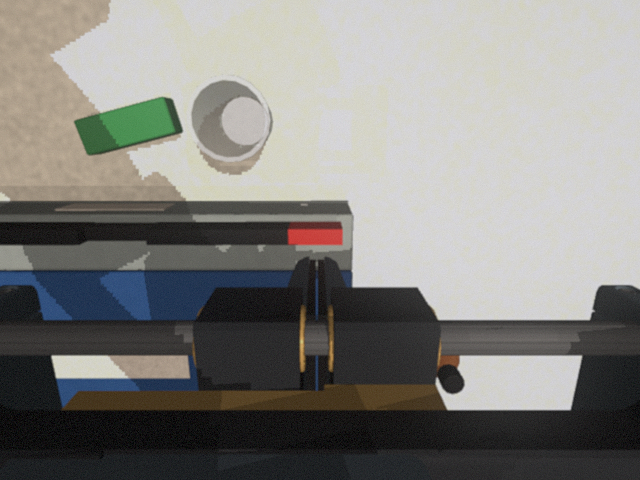

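The wrist view shows the red cap at px (315,233), just in front of the fingertips by parallax. Its measured centre is (462.6, 232), top at about 82, and the TCP is over it. Next I descend to just above it.

Call:
send_rows([
  [0,-0.002,-0.04,0,0,0,-1],
  [0,-0.002,-0.08,0,0,0,-1],
  [0,-0.002,-0.104,0,0,0,-1],
  [0,-0.002,-0.109,0,0,0,-1],
  [0,-0.002,-0.112,0,0,0,-1],
  [0,-0.002,-0.112,0,0,0,-1],
  [0,-0.002,-0.112,0,0,0,-1],
])

```text
time_s: 2.82
ee_pos: [463.4, 233.1, 85.8]
ee_rot: [180.0, 0.1, 178.7]
force: [0.1, -0.6, 0.9]
gripper_width: 0.6
gripper_force: 0.0
```

Call:
send_rows([
  [0,0,-0.002,0,0,0,-1],
  [0,0,-0.004,0,0,0,-1],
  [0,0,-0.006,0,0,0,-1],
  [0,0,-0.006,0,0,0,-1],
  [0,0,-0.006,0,0,0,-1],
])

```text
time_s: 3.45
ee_pos: [463.1, 232.9, 82.2]
ee_rot: [180.0, -0.0, 178.7]
force: [-0.2, -0.4, -0.1]
gripper_width: 0.5
gripper_force: 0.0
```

Call:
send_rows([
  [0,0,-0.001,0,0,0,-1],
  [0,0,-0.001,0,0,0,-1],
  [0,0,-0.001,0,0,0,-1],
])

```text
time_s: 3.82
ee_pos: [463.1, 233.0, 81.8]
ee_rot: [180.0, 0.0, 178.7]
force: [-0.4, 0.4, -0.1]
gripper_width: 0.5
gripper_force: 0.0
```

Call:
send_rows([
  [0,0,-0.001,0,0,0,-1],
  [0,0,-0.001,0,0,0,-1],
  [0,0,-0.001,0,0,0,-1],
])

```text
time_s: 4.2
ee_pos: [463.1, 232.9, 81.3]
ee_rot: [180.0, 0.0, 178.7]
force: [-0.5, -0.1, 0.3]
gripper_width: 0.3
gripper_force: 0.0
```

Call:
send_rows([
  [0,0,-0.001,0,0,0,-1],
  [0,0,-0.001,0,0,0,-1],
  [0,0,-0.001,0,0,0,-1],
])

```text
time_s: 4.58
ee_pos: [463.1, 232.9, 80.8]
ee_rot: [180.0, -0.0, 178.7]
force: [-0.7, 1.0, 0.2]
gripper_width: 0.4
gripper_force: 0.0
```

Call:
send_rows([
  [0,0,-0.001,0,0,0,-1],
  [0,0,-0.001,0,0,0,-1],
  [0,0,-0.001,0,0,0,-1],
])

```text
time_s: 4.95
ee_pos: [463.1, 233.0, 80.3]
ee_rot: [180.0, 0.0, 178.7]
force: [0.4, -0.4, 0.5]
gripper_width: 0.4
gripper_force: 0.0
```

Call:
send_rows([
  [0,0,-0.001,0,0,0,-1],
  [0,0,-0.001,0,0,0,-1],
  [0,0,-0.001,0,0,0,-1],
])

```text
time_s: 5.32
ee_pos: [463.1, 232.9, 79.8]
ee_rot: [180.0, -0.0, 178.7]
force: [-0.6, 0.6, -0.4]
gripper_width: 0.4
gripper_force: 0.0
```

```bash
python3 - <<'E'
from h import *
s=env.state();print(s["ee_pos"],s["force"])
f=grab("scene");p=f["pixels"][200:290,380:500,::-1]
cv2.imwrite("pics/s2.png",cv2.resize(p,None,fx=6,fy=6,interpolation=cv2.INTER_CUBIC))
E
```

```text
[463.07609448 232.94508417  79.76160323] [-0.5523023   0.5542346  -0.43107625]
```

View pics/s2.png

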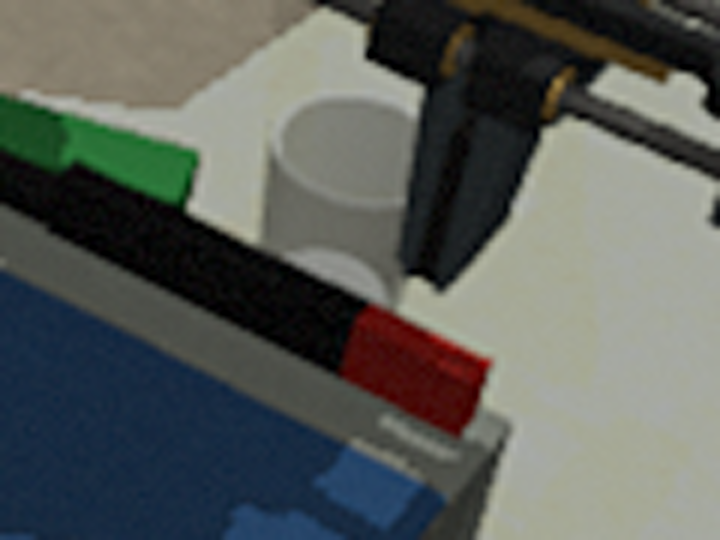

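The fingertip is seen at crop (430,285), about 8 px above and clear of the cap's top at crop (425,335), so it isn't on the rail yet. I'll compare the depths.

```bash
python3 - <<'E'
from h import *
s=env.state()
f=grab("scene");W=world(f)
R=np.array(f["R"]);t=np.array(f["t"])
def pr(X):
    c=R@np.array(X)+t;return (c[0]/c[2]*f["fx"]+f["cx"],c[1]/c[2]*f["fy"]+f["cy"])
print("tcp",pr(s["ee_pos"]),"captop",pr([463,232,82]))
for y in(238,242,244,245,246,247,248,250,252,254,256,258,260,262,264):print(y,W[y,448:456:2].round(0).tolist())
f=grab("top");W=world(f);
m=red(f);m[:,:150]=0;m[:250]=0;v,u=np.nonzero(m);print("top red",len(u),u.min(),u.max(),v.min(),v.max())
E
```

```text
tcp (np.float64(450.2854337938062), np.float64(256.8719919371231)) captop (np.float64(450.0701554038923), np.float64(255.73300611746916))
238 [[480.0, 225.0, 134.0], [481.0, 229.0, 136.0], [478.0, 231.0, 136.0], [480.0, 235.0, 139.0]]
242 [[479.0, 227.0, 124.0], [478.0, 230.0, 126.0], [481.0, 234.0, 129.0], [480.0, 237.0, 131.0]]
244 [[479.0, 228.0, 120.0], [478.0, 230.0, 121.0], [480.0, 234.0, 124.0], [481.0, 238.0, 128.0]]
245 [[479.0, 228.0, 118.0], [479.0, 231.0, 119.0], [481.0, 235.0, 123.0], [480.0, 238.0, 125.0]]
246 [[375.0, 198.0, 22.0], [351.0, 195.0, 2.0], [479.0, 235.0, 120.0], [481.0, 239.0, 123.0]]
247 [[356.0, 193.0, 1.0], [354.0, 197.0, 3.0], [350.0, 200.0, 1.0], [480.0, 239.0, 121.0]]
248 [[358.0, 195.0, 1.0], [356.0, 198.0, 1.0], [351.0, 201.0, -1.0], [351.0, 204.0, 1.0]]
250 [[361.0, 196.0, -2.0], [362.0, 201.0, 2.0], [358.0, 204.0, 1.0], [355.0, 207.0, 1.0]]
252 [[367.0, 199.0, -1.0], [366.0, 203.0, 1.0], [365.0, 207.0, 2.0], [359.0, 209.0, -1.0]]
254 [[460.0, 227.0, 81.0], [459.0, 230.0, 82.0], [371.0, 209.0, 3.0], [367.0, 212.0, 1.0]]
256 [[467.0, 230.0, 83.0], [461.0, 232.0, 80.0], [460.0, 235.0, 81.0], [459.0, 238.0, 82.0]]
258 [[470.0, 232.0, 82.0], [468.0, 234.0, 81.0], [467.0, 237.0, 82.0], [463.0, 240.0, 81.0]]
260 [[468.0, 232.0, 75.0], [467.0, 235.0, 77.0], [469.0, 239.0, 80.0], [470.0, 243.0, 83.0]]
262 [[467.0, 232.0, 69.0], [470.0, 237.0, 75.0], [470.0, 240.0, 77.0], [470.0, 244.0, 79.0]]
264 [[467.0, 234.0, 65.0], [472.0, 238.0, 72.0], [472.0, 242.0, 74.0], [470.0, 245.0, 74.0]]Traceback (most recent call last):
  File "<stdin>", line 10, in <module>
    return umr_minimum(a, axis, None, out, keepdims, initial, where)
ValueError: zero-size array to reduction operation minimum which has no identity
```

```bash
python3 - <<'E'
from h import *
s=env.state();print(s["ee_pos"],env.grip_depth)
f=grab("wrist");save(f,"w2.png");T=np.array(f["T_tool_cam"])
v,u=np.mgrid[0:480,0:640];d=f["depth"]
P=np.stack([(u-f["cx"])/f["fx"]*d,(v-f["cy"])/f["fy"]*d,d],-1)@T[:3,:3].T+T[:3,3]
for y in range(225,330,7):print(y,P[y,[296,304,312,326,332,340]].round(0).tolist())
c=T[:3,:3].T@(np.array([0,0,0])-T[:3,3]);print("tcp px",c[0]/c[2]*f["fx"]+f["cx"],c[1]/c[2]*f["fy"]+f["cy"])
f=grab("scene");W=world(f)
m=(W[...,0]>440)&(W[...,0]<490)&(W[...,1]>210)&(W[...,1]<260)&(W[...,2]>86)&(f["depth"]>0);Q=W[m]
for z in range(86,200,8):
    q=Q[(Q[:,2]>=z)&(Q[:,2]<z+8)]
    if len(q):print(z,len(q),q.min(0).round(),q.max(0).round())
E
```

```text
[463.10100237 232.94413891  79.76774529] 18.8
225 [[12.0, -14.0, 46.0], [12.0, -9.0, 48.0], [12.0, -3.0, 47.0], [12.0, 7.0, 47.0], [12.0, 11.0, 47.0], [11.0, 16.0, 48.0]]
232 [[12.0, -13.0, 28.0], [12.0, -8.0, 28.0], [11.0, -3.0, 30.0], [12.0, 6.0, 29.0], [12.0, 10.0, 29.0], [12.0, 15.0, 29.0]]
239 [[9.0, -13.0, 22.0], [9.0, -8.0, 21.0], [9.0, -3.0, 21.0], [9.0, 6.0, 22.0], [9.0, 10.0, 22.0], [9.0, 15.0, 21.0]]
246 [[5.0, -13.0, 18.0], [6.0, -8.0, 17.0], [5.0, -3.0, 19.0], [6.0, 6.0, 18.0], [6.0, 10.0, 17.0], [6.0, 15.0, 17.0]]
253 [[5.0, -12.0, 4.0], [6.0, -7.0, 4.0], [6.0, -3.0, 3.0], [5.0, 6.0, 5.0], [6.0, 9.0, 2.0], [6.0, 14.0, 4.0]]
260 [[4.0, -12.0, -3.0], [18.0, -6.0, -43.0], [17.0, -2.0, -39.0], [18.0, 4.0, -44.0], [18.0, 7.0, -42.0], [4.0, 13.0, -3.0]]
267 [[18.0, -9.0, -52.0], [18.0, -6.0, -53.0], [16.0, -2.0, -48.0], [18.0, 4.0, -52.0], [18.0, 7.0, -52.0], [-0.0, 13.0, -4.0]]
274 [[18.0, -9.0, -61.0], [18.0, -5.0, -61.0], [16.0, -2.0, -56.0], [18.0, 4.0, -60.0], [18.0, 6.0, -61.0], [18.0, 10.0, -60.0]]
281 [[18.0, -8.0, -68.0], [18.0, -5.0, -67.0], [17.0, -2.0, -65.0], [18
[... 683 characters left out ...]
, -133.0], [39.0, 5.0, -136.0]]
323 [[39.0, -4.0, -139.0], [36.0, -3.0, -135.0], [34.0, -1.0, -131.0], [34.0, 2.0, -130.0], [36.0, 3.0, -135.0], [38.0, 5.0, -138.0]]
tcp px 316.5556762759741 264.31763883622136
110 2 [478. 233. 118.] [481. 238. 118.]
118 37 [448. 225. 118.] [482. 243. 126.]
126 53 [447. 224. 126.] [482. 244. 134.]
134 61 [448. 222. 134.] [483. 244. 142.]
142 63 [448. 222. 142.] [482. 245. 150.]
150 70 [446. 221. 150.] [483. 246. 158.]
158 65 [449. 220. 158.] [483. 246. 166.]
166 80 [459. 220. 166.] [482. 246. 174.]
174 56 [469. 219. 174.] [484. 247. 182.]
182 21 [478. 220. 182.] [482. 247. 188.]
190 17 [451. 228. 191.] [484. 259. 198.]
198 16 [460. 229. 199.] [488. 258. 206.]
```

View pics/w2.png

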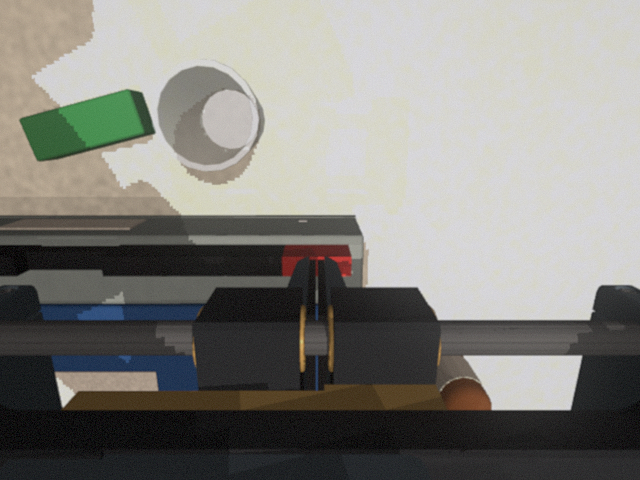

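The wrist view has the shut fingertips at px (315,260) above the cap at (317,260). Both cameras put the real tips about 37 mm above the reported TCP, at z about 118, and laterally they are centred over the cap. I'll lower by that offset, finishing with small steps under force watch.

Call:
send_rows([
  [0,0,-0.02,0,0,0,-1],
  [0,0,-0.04,0,0,0,-1],
  [0,0,-0.052,0,0,0,-1],
  [0,0,-0.056,0,0,0,-1],
  [0,0,-0.058,0,0,0,-1],
  [0,0,-0.058,0,0,0,-1],
])

```text
time_s: 6.32
ee_pos: [463.2, 233.0, 50.9]
ee_rot: [180.0, 0.0, 178.7]
force: [-0.4, -0.1, -0.2]
gripper_width: 0.5
gripper_force: 0.0
```

Call:
send_rows([
  [0,0,-0.002,0,0,0,-1],
  [0,0,-0.004,0,0,0,-1],
  [0,0,-0.004,0,0,0,-1],
  [0,0,-0.004,0,0,0,-1],
])

```text
time_s: 6.82
ee_pos: [463.1, 233.0, 48.8]
ee_rot: [180.0, 0.0, 178.7]
force: [1.0, -0.2, 0.1]
gripper_width: 0.4
gripper_force: 0.0
```

Call:
send_rows([
  [0,0,-0.002,0,0,0,-1],
  [0,0,-0.002,0,0,0,-1],
  [0,0,-0.002,0,0,0,-1],
])

```text
time_s: 7.2
ee_pos: [463.1, 232.9, 47.8]
ee_rot: [180.0, -0.0, 178.7]
force: [-0.5, 0.6, 0.0]
gripper_width: 0.3
gripper_force: 0.0
```

Call:
send_rows([
  [0,0,-0.001,0,0,0,-1],
  [0,0,-0.002,0,0,0,-1],
  [0,0,-0.002,0,0,0,-1],
])

```text
time_s: 7.58
ee_pos: [463.0, 233.0, 46.7]
ee_rot: [180.0, -0.0, 178.7]
force: [0.2, 0.5, -0.2]
gripper_width: 0.4
gripper_force: 0.0
```

Call:
send_rows([
  [0,0,-0.001,0,0,0,-1],
  [0,0,-0.002,0,0,0,-1],
  [0,0,-0.002,0,0,0,-1],
])

```text
time_s: 7.95
ee_pos: [463.0, 232.9, 45.7]
ee_rot: [180.0, -0.0, 178.7]
force: [-0.2, 0.2, 0.4]
gripper_width: 0.7
gripper_force: 0.0
```

Call:
send_rows([
  [0,0,-0.001,0,0,0,-1],
  [0,0,-0.002,0,0,0,-1],
  [0,0,-0.002,0,0,0,-1],
])

```text
time_s: 8.32
ee_pos: [463.0, 233.0, 44.7]
ee_rot: [180.0, -0.0, 178.7]
force: [-0.3, -0.4, 0.0]
gripper_width: 0.5
gripper_force: 0.0
```

Call:
send_rows([
  [0,0,-0.001,0,0,0,-1],
  [0,0,-0.002,0,0,0,-1],
  [0,0,-0.002,0,0,0,-1],
])

```text
time_s: 8.7
ee_pos: [463.2, 233.0, 44.6]
ee_rot: [180.0, 0.0, 178.7]
force: [-1.9, -1.2, 5.8]
gripper_width: 0.5
gripper_force: 3.0
```

```bash
python3 - <<'E'
from h import *
s=env.state();print(s["ee_pos"],s["force"])
f=grab("scene");p=f["pixels"][210:300,390:510,::-1]
cv2.imwrite("pics/s3.png",cv2.resize(p,None,fx=6,fy=6,interpolation=cv2.INTER_CUBIC))
W=world(f);m=(W[...,0]>472)&(W[...,0]<490)&(W[...,1]>218)&(W[...,1]<250)&(W[...,2]>70)&(f["depth"]>0)
print(np.sort(W[m][:,2])[:20].round(0))
E
```

```text
[463.15117611 233.00270169  44.56668565] [-1.93809805 -1.15844362  5.80840261]
[73. 81. 82. 82. 83. 84. 84. 85. 85. 85. 85. 85. 86. 86. 86. 87. 87. 87.
 87. 88.]
```

View pics/s3.png

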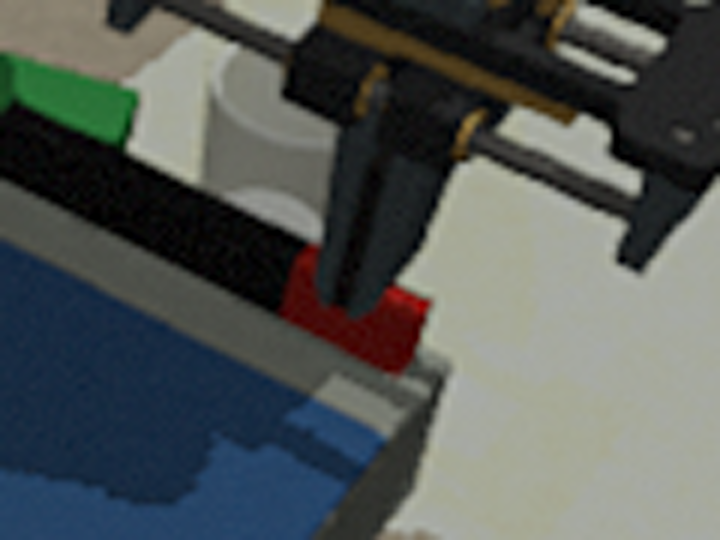

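The tip now rests on the red cap (crop (350,305)) with 5.8 N. Next I slide right along the rail.

Call:
send_rows([
  [-0.0003,-0.012,0,0,0,0,-1],
  [-0.0006,-0.024,0,0,0,0,-1],
  [-0.0008,-0.036,0,0,0,0,-1],
  [-0.0011,-0.048,0,0,0,0,-1],
  [-0.0014,-0.06,0,0,0,0,-1],
  [-0.0016,-0.072,0,0,0,0,-1],
  [-0.0019,-0.084,0,0,0,0,-1],
  [-0.0022,-0.096,0,0,0,0,-1],
  [-0.0024,-0.108,0,0,0,0,-1],
  [-0.0026,-0.116,0,0,0,0,-1],
  [-0.0026,-0.116,0,0,0,0,-1],
])

```text
time_s: 10.12
ee_pos: [462.9, 175.1, 44.6]
ee_rot: [179.9, 0.1, 178.6]
force: [0.4, 1.3, 6.0]
gripper_width: 0.6
gripper_force: 3.1
```

Call:
send_rows([
  [-0.0003,-0.012,0,0,0,0,-1],
  [-0.0006,-0.024,0,0,0,0,-1],
  [-0.0008,-0.036,0,0,0,0,-1],
  [-0.0011,-0.048,0,0,0,0,-1],
  [-0.0014,-0.06,0,0,0,0,-1],
  [-0.0016,-0.072,0,0,0,0,-1],
  [-0.0019,-0.084,0,0,0,0,-1],
  [-0.0022,-0.096,0,0,0,0,-1],
  [-0.0024,-0.106,0,0,0,0,-1],
  [-0.0024,-0.106,0,0,0,0,-1],
])

```text
time_s: 11.38
ee_pos: [461.2, 121.6, 44.2]
ee_rot: [180.0, 0.1, 178.6]
force: [-0.3, 2.1, 5.6]
gripper_width: 0.6
gripper_force: 2.9
```

Call:
send_rows([
  [-0.0001,-0.006,0,0,0,0,-1],
  [-0.0003,-0.012,0,0,0,0,-1],
  [-0.0004,-0.018,0,0,0,0,-1],
  [-0.0006,-0.024,0,0,0,0,-1],
  [-0.0007,-0.03,0,0,0,0,-1],
  [-0.0009,-0.036,0,0,0,0,-1],
  [-0.0009,-0.036,0,0,0,0,-1],
])

```text
time_s: 12.25
ee_pos: [460.6, 103.7, 44.1]
ee_rot: [180.0, 0.1, 178.7]
force: [0.2, 2.0, 5.7]
gripper_width: 0.3
gripper_force: 2.7
```

Call:
send_rows([
  [-0.0001,-0.006,0,0,0,0,-1],
  [-0.0003,-0.012,0,0,0,0,-1],
  [-0.0004,-0.018,0,0,0,0,-1],
  [-0.0004,-0.018,0,0,0,0,-1],
])

```text
time_s: 12.75
ee_pos: [459.5, 94.5, 43.4]
ee_rot: [-180.0, -0.1, 178.7]
force: [0.1, 0.2, -0.8]
gripper_width: 0.6
gripper_force: 0.0
```

Call:
send_rows([
  [-0.0001,-0.006,0,0,0,0,-1],
  [-0.0003,-0.012,0,0,0,0,-1],
  [-0.0003,-0.012,0,0,0,0,-1],
])

```text
time_s: 13.12
ee_pos: [459.7, 88.7, 43.8]
ee_rot: [180.0, -0.0, 178.7]
force: [0.3, -0.0, 1.0]
gripper_width: 0.7
gripper_force: 0.0
```

The force vanished, so the tip is inside the notch, as the image predicted. I'll centre on y 84 and go down.

Call:
send_rows([
  [-0.0002,-0.009,0,0,0,0,-1],
  [-0.0002,-0.009,-0.006,0,0,0,-1],
  [-0.0002,-0.009,-0.012,0,0,0,-1],
  [-0.0002,-0.009,-0.015,0,0,0,-1],
  [-0.0002,-0.009,-0.015,0,0,0,-1],
])

```text
time_s: 13.75
ee_pos: [459.5, 84.5, 36.1]
ee_rot: [180.0, -0.0, 178.7]
force: [-0.3, 0.3, 0.2]
gripper_width: 0.5
gripper_force: 0.0
```

Call:
send_rows([
  [0,0,-0.002,0,0,0,-1],
  [0,0,-0.004,0,0,0,-1],
  [0,0,-0.006,0,0,0,-1],
  [0,0,-0.008,0,0,0,-1],
  [0,0,-0.008,0,0,0,-1],
])

```text
time_s: 14.38
ee_pos: [459.8, 84.5, 32.3]
ee_rot: [180.0, 0.0, 178.7]
force: [-0.1, 0.3, 1.9]
gripper_width: 0.3
gripper_force: 1.4
```

Call:
send_rows([
  [0,0,-0.002,0,0,0,-1],
  [0,0,-0.004,0,0,0,-1],
  [0,0,-0.006,0,0,0,-1],
  [0,0,-0.008,0,0,0,-1],
  [0,0,-0.008,0,0,0,-1],
])

```text
time_s: 15.0
ee_pos: [459.7, 84.5, 28.1]
ee_rot: [180.0, 0.0, 178.7]
force: [0.1, 1.2, 0.6]
gripper_width: 0.6
gripper_force: 0.8
```

Call:
send_rows([
  [0,0,-0.001,0,0,0,-1],
  [0,0,-0.002,0,0,0,-1],
  [0,0,-0.002,0,0,0,-1],
  [0,0,-0.002,0,0,0,-1],
])

```text
time_s: 15.5
ee_pos: [459.7, 84.5, 27.5]
ee_rot: [180.0, 0.0, 178.7]
force: [-1.2, 0.5, 5.9]
gripper_width: 0.3
gripper_force: 2.6
```

Call:
send_rows([
  [0,0,-0.001,0,0,0,-1],
  [0,0,-0.001,0,0,0,-1],
  [0,0,-0.001,0,0,0,-1],
])

```text
time_s: 15.88
ee_pos: [459.8, 84.5, 27.4]
ee_rot: [180.0, 0.0, 178.7]
force: [-1.3, 0.6, 8.6]
gripper_width: 0.9
gripper_force: 4.5
```

The tip has hit the end stop: force is rising and z is fixed after about 7 mm of travel. I'll retract straight up, then check.

Call:
send_rows([
  [0,0,0.01,0,0,0,-1],
  [0,0,0.03,0,0,0,-1],
  [0,0,0.07,0,0,0,-1],
  [0,0,0.13,0,0,0,-1],
  [0,0,0.2,0,0,0,-1],
  [0,0,0.28,0,0,0,-1],
  [0,0,0.32,0,0,0,-1],
  [0,0,0.34,0,0,0,-1],
  [0,0,0.34,0,0,0,-1],
  [0,0,0.34,0,0,0,-1],
])

```text
time_s: 17.12
ee_pos: [458.9, 84.3, 195.7]
ee_rot: [-180.0, -0.1, 178.7]
force: [0.3, -0.4, -0.3]
gripper_width: 0.2
gripper_force: 0.0
```

```bash
python3 - <<'E'
from h import *
print(env.state()["ee_pos"],env.state()["force"])
f=grab("scene");save(f,"end.png");W=world(f)
h=cv2.cvtColor(f["pixels"],cv2.COLOR_RGB2HSV)
b=(h[...,0]>95)&(h[...,0]<130)&(h[...,1]>100)&(h[...,2]>40)&(W[...,2]>60)&(W[...,2]<100)&(f["depth"]>0)
P=W[b]
for x in range(490,660,20):
    q=P[(P[:,0]>=x)&(P[:,0]<x+20)]
    if len(q):print(x,len(q),np.median(q[:,2]).round(1))
E
```

```text
[458.93286874  84.31629576 195.72023802] [ 0.27707635 -0.43546229 -0.3214645 ]
490 894 84.0
510 1726 82.1
530 1633 79.3
550 1292 76.4
570 1334 73.6
590 1791 70.6
610 2031 67.8
630 2026 65.0
650 118 63.5
```

View pics/end.png

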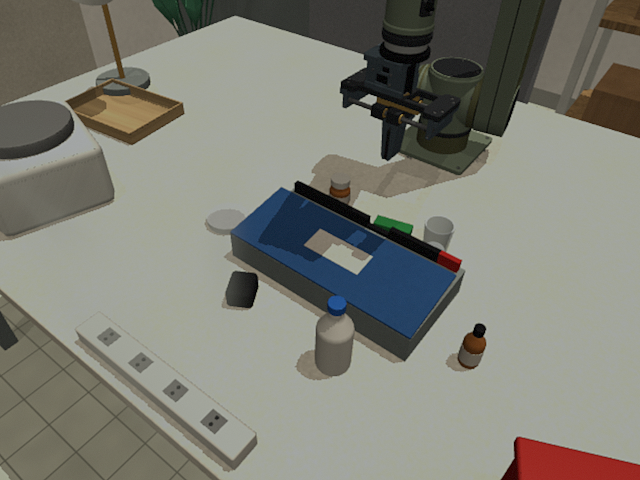

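The lid slopes from 84 to 64 mm, about 0.14 rad ajar. The hand is clear at px (390,155), and the jar (340,190), mailer, beaker and the other things are where they stood.

```bash
python3 -c "
from workcell import env
print(env.job_done())"
```

```text
the job is handed in; nothing more can be done
None
```

The catch was found by sliding along the rail and its tongue pressed to the end stop; the lid stands ajar about 0.14 rad, the hand is clear, nothing looks moved, and the job is handed in (no verdict was returned).

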